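# Run the tap through a nut blank for an analyser's levelling foot

### The arm

A 7-joint arm with a two-finger parallel gripper is mounted at the origin on the work surface. World frame = base frame: x ahead of the robot, y to its left, z up, the work surface at z = 0. Lengths are in m, angles in degrees, forces in N, time in s.
With the tool pointing down it reaches from about 0.425 to 0.875 m from the base axis. Payload 4.7 kg.
Tool frame: the origin (TCP) lies midway between the tips of the shut fingers; the grasp point (between the pads) lies 19 mm behind it; z points along the fingers, y is the direction in which the jaws open and shut (so a half turn about z gives the same grasp; the last joint's range is limited). The gripper opens to 87 mm and grips with 3 to 60 N. Pads are 19 mm wide; open, the fingers measure 117 mm over their backs; the gripper's body (75 mm by 190 mm) begins 51 mm behind the grasp point.
Start: joints at [-68.119, 18.392, -4.016, 83.108, 1.295, 78.541, -3.26], TCP at [0.234, 0.607, 0.223] pointing down, gripper open.
Joint ranges: [-163.93, 163.93], [-17.29, 119.83], [-79.2, 71.16], [3.27, 140.29], [-89.18, 269.18], [5.43, 117.66], [-154.24, 154.24]. Speed limits (degrees/s): [147.25, 147.25, 180, 180, 180, 180, 180].

### API

Orientations are given as [roll, pitch, yaw] about the fixed x, y, z axes, in that order (R = Rz(yaw) Ry(pitch) Rx(roll)).
In Python, from cell import env gives the robot as it stands. The module is installed in compiled form; this text tells all that it offers.
- The arm moves only by the tool servo_tool, never from a script. Its argument "plan" is a list of rows, each a list of 3 entries, a list of its own where there are three numbers: the opening, from 0 (shut) to 1 (fully open), then the shift along the tool's x, y, z in cm, then the turn, a rotation vector about the tool's x, y, z in degrees. A call has 1 to 20 rows; each row shifts and turns the pose as measured when the row begins, along the tool's axes as they then stand; what a row does not reach is not made up. A row lasts 1/12 s, in which the tool goes at most 41.7 mm and 7.16 degrees, less where a joint would pass 70% of its speed; a pose out of reach is approached as far as the arm can. A call is refused whole if a number of a shift passes 4.17 or a number of a turn 7.16, either way. A call with a gripper value outside its range is refused whole. The fingers move at their own pace and stop on an object; "force" is the grip in N (left out, the last holds). Time passes only in rows, so rows that do not move let the fingers close. It gives the time, the measured TCP pose, the force and the opening at its end, in the units of the state.
- env.get_obs(): the state, without advancing time (a new reading comes with each control period).
- env.read_camera(name): name is "side" or "top"; returns a dict with "image" (420x560x3 uint8, blue, green, red), "fx", "fy", "cx", "cy" (pixels), "rvec" (rotation vector, rad) and "tvec" (3), from world to camera coordinates, as OpenCV has them. Camera axes: x right, y down, z forward; pixel columns grow to the right and rows downward; lengths in m; the calibration is good to about 2 mm. A picture is of the moment at which its call begins. There is no depth.
- env.sign_off(): hands the job in, once; it reports no verdict.
The state is a dict: "time_s": time; "qpos": joint angles; "joint_velocities": joint speeds; "effort": joint torques, N m; "tool_pos": TCP position; "tool_rot": TCP orientation; "force": force on the tool from outside, world axes, zero at the start; "wrist_torque": the same for the moment, N m; "grip_width": finger opening in m.
Only numpy, scipy, OpenCV 4.12 (cv2) and the standard library are available. Lean on these libraries where they do the work, as an engineer would, in place of code of your own. Each camera call takes 0.05 s, during which the arm holds its last target. There are 200 camera calls.

### The job

Take the upright white grip of the tap that stands in the six-sided nut blank and run the tap down: half a turn clockwise (seen from above), a quarter turn back, half a turn clockwise, a quarter turn back, and a last half turn clockwise until it is fully home, with its collar on the blank. Pause for a moment at each change of direction. Let go at the end, and leave the other tap, in the long rectangular block, as it is.

Things in the scene. Friction and masses are not known exactly. Their poses are not given: they have to be found in the camera images.
- tap (a joint): Turn of the tap wrench to be used (rad): 0 at the start, growing clockwise seen from above; a firm stop at 6.28 (one whole turn), where the collar meets the blank. The thread takes the wrench straight down 4 mm per turn. It turns stiffly, about 4 N at the grip, and stays where it is left. The wrench is a level steel bar 136 mm long, 14 mm wide, its top face 84 mm above the table at the start, with a round hub 28 mm across at the middle whose top is 86 mm above the table.
- tap_knob (a point): Centre (half-way up) of the white upright grip of that wrench: a round plastic sleeve of 20 mm diameter and 54 mm height, standing on one end of the bar, 55 mm from the turning axis; 86 to 140 mm above the table at the start. The sleeve spins freely on its own pin, so that it can be held with a steady hand orientation while it goes round.
- tap_axis (a point): Point on the vertical turning axis of that tap, in the top face of the fixed six-sided brass nut blank (60 mm across flats, 26 mm high), 38 mm above the table. The blank sits on a grey plate 100 x 100 x 12 mm fixed to the table. The stand may be turned any way.
- other_tap (a joint): Turn (rad) of the other, identical tap wrench, 0 at the start: it stands in a long rectangular brass block (94 x 36 mm) on the same kind of plate, at least 0.25 m away to the left or right. To be left alone.

How it is judged:
By the outcome, as a careful person would: the job done as asked, in the order asked, and still so for the second after the job is handed in, with the robot touching nothing.
It also fails if it takes over 72 s, if anything falls off the work surface, if the arm or the gripper's body presses on something with over 40 N, if the wrist force passes 120 N, or if a joint passes its speed limit or range.

## Working session

There is one attempt and no reset: what is moved stays moved. The work goes in short steps, Python scripts to look and compute and a tool call to move; the robot and the scene stay as the last step left them, time stands still between calls to the robot, and variables do not carry over. Pictures are saved under pics/ and viewed, about 8 in all and at most 12, crops included, and the job is handed in when it is done.

Besides the shell and the picture viewer there is one more tool, called by a JSON object that holds its "name" and its "arguments", one argument or row to a line. servo_tool: Moves the arm, as the interface text tells. Its arguments: {"type":"object","properties":{"plan":{"type":"array"},"force":{"type":"number"}},"required":["plan"]}

```bash
mkdir -p pics; cat > h.py <<'E'
import numpy as np, cv2
from cell import env
def ray(c,u,v):
    R=cv2.Rodrigues(np.array(c["rvec"],float))[0]; t=np.array(c["tvec"],float).ravel()
    d=R.T@np.array([(u-c["cx"])/c["fx"],(v-c["cy"])/c["fy"],1]); return -R.T@t,d
def at(c,u,v,z):
    o,d=ray(c,u,v); return o+d*(z-o[2])/d[2]
def proj(c,P):
    K=np.array([[c["fx"],0,c["cx"]],[0,c["fy"],c["cy"]],[0,0,1.]])
    return cv2.projectPoints(np.array(P,float).reshape(-1,3),np.array(c["rvec"],float),np.array(c["tvec"],float),K,None)[0].reshape(-1,2)
E
python3 - <<'E'
from h import *
for n in("top","side"):
    c=env.read_camera(n); cv2.imwrite(f"pics/{n}0.png",c["image"]); print(n,ray(c,280,210))
o=env.get_obs();print({k:np.round(v,3) for k,v in o.items()})
E
```

```text
top (array([0.33950226, 0.0181395 , 0.95783217]), array([ 0.22342709,  0.02830779, -0.97448055]))
side (array([0.5276074 , 0.54453116, 0.74288816]), array([ 0.00426078, -0.66368397, -0.74809985]))
{'time_s': np.float64(0.1), 'qpos': array([-68.12 ,  18.436,  -4.016,  83.169,   1.295,  78.542,  -3.261]), 'joint_velocities': array([ 0.054, -0.139,  0.052, -0.069, -0.078, -0.004, -0.069]), 'effort': array([-0.0000e+00, -4.9257e+01, -4.0600e-01, -3.1340e+01, -6.4000e-02,
        3.9000e-02,  0.0000e+00]), 'tool_pos': array([0.234, 0.606, 0.222]), 'tool_rot': array([-1.79899e+02,  6.00000e-03,  1.58930e+02]), 'force': array([-0.187,  0.065, -0.564]), 'wrist_torque': array([0.016, 0.013, 0.012]), 'grip_width': np.float64(0.087)}
```

View pics/top0.png

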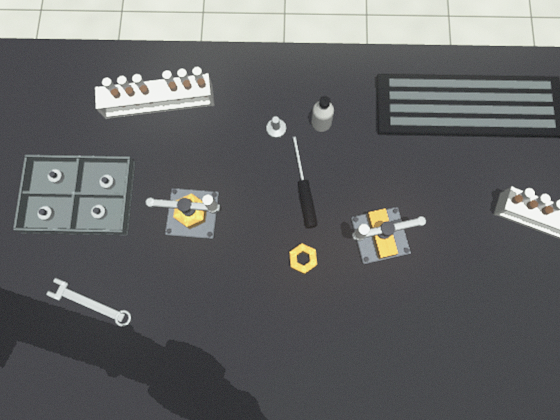

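View pics/side0.png

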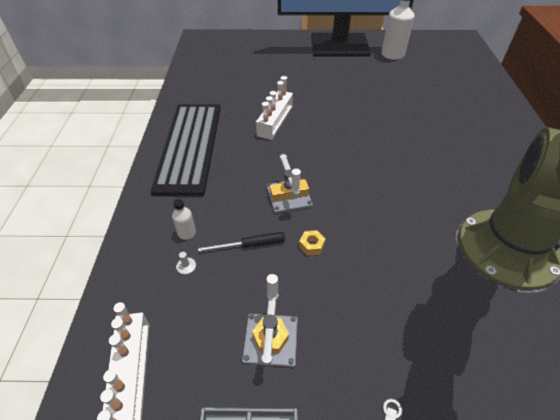

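```bash
python3 - <<'E'
from h import *
a=cv2.imread("pics/top0.png")[170:250,135:235]; b=cv2.imread("pics/side0.png")[260:380,220:320]
a=cv2.resize(a,None,fx=4,fy=4,interpolation=2); b=cv2.resize(b,None,fx=4,fy=4,interpolation=2)
m=np.zeros((480,800,3),np.uint8); m[:320,:400]=a; m[:480,400:]=b; cv2.imwrite("pics/c0.png",m)
E
```

```text
(no output)
```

View pics/c0.png

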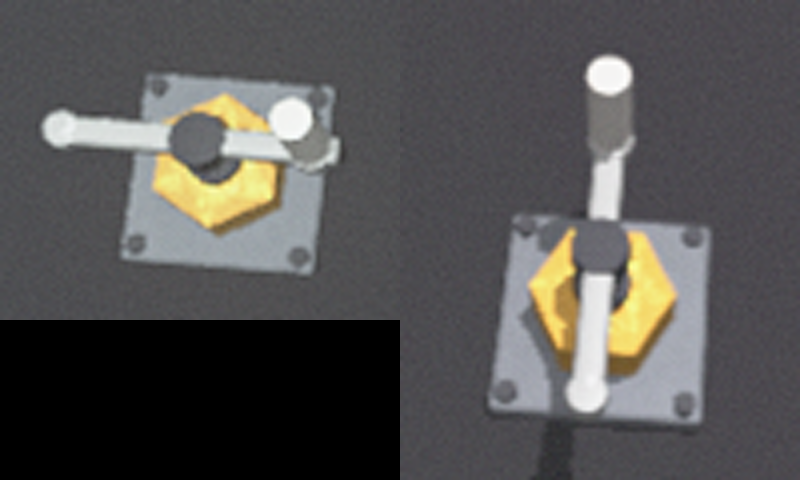

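```bash
python3 - <<'E'
from h import *
T=env.read_camera("top");S=env.read_camera("side")
f=lambda c,o,x,y,z:at(c,o[0]+(x-1.5)/4,o[1]+(y-1.5)/4,z)[:2].round(4)
t=(135,170);s=(220,260)
print("grip",f(T,t,291,118,.14),f(S,s,210,75,.14))
print("hub",f(T,t,198,138,.086),f(S,s,202,242,.086))
print("plate",np.mean([f(T,t,*p,.012) for p in((147,75),(333,88),(312,273),(122,260))],0),np.mean([f(S,s,*p,.012) for p in((115,215),(312,228),(303,425),(88,410))],0))
print("end",f(T,t,60,128,.086),f(S,s,187,390,.086))
print(env.get_obs()["tool_pos"])
E
```

```text
grip [0.5445 0.1728] [0.5439 0.1729]
hub [0.5473 0.2269] [0.5472 0.2267]
plate [0.5467  0.22755] [0.54725  0.229025]
end [0.5509 0.2934] [0.5519 0.2937]
[0.23362139 0.60620197 0.22185652]
```

The top and side views agree: the axis is at about (0.5475, 0.2275) and the grip at (0.544, 0.173), which puts it on the −y side. I'll turn the tool to yaw 180, so tool x = −X, y = +Y and z = −Z, and move it above the grip.

{"name": "servo_tool", "arguments": {
  "plan": [
    [1, [0, 0, 0], [0, 0, -7]],
    [1, [0, 0, 0], [0, 0, -7]],
    [1, [0, 0, 0], [0, 0, -7]],
    [1, [-1.9, -2.7, 0], [0, 0, 0]],
    [1, [-1.9, -2.7, 0], [0, 0, 0]],
    [1, [-1.9, -2.7, 0], [0, 0, 0]],
    [1, [-1.9, -2.7, 0], [0, 0, 0]],
    [1, [-1.9, -2.7, 0], [0, 0, 0]],
    [1, [-1.9, -2.7, 0], [0, 0, 0]],
    [1, [-1.9, -2.7, 0], [0, 0, 0]],
    [1, [-1.9, -2.7, 0], [0, 0, 0]],
    [1, [-1.9, -2.7, 0], [0, 0, 0]],
    [1, [-1.9, -2.7, 0], [0, 0, 0]],
    [1, [-1.9, -2.7, 0], [0, 0, 0]],
    [1, [-1.9, -2.7, 0], [0, 0, 0]],
    [1, [-1.9, -2.7, 0], [0, 0, 0]],
    [1, [-1.9, -2.7, 0], [0, 0, 0]],
    [1, [0, 0, 0], [0, 0, 0]]
  ],
  "force": 40
}}

```text
time_s: 1.7
tool_pos: [0.5132, 0.2154, 0.2161]
tool_rot: [-179.7, -0.3, -178.7]
force: [0.5, -1.3, 0.7]
grip_width: 0.0871
```

{"name": "servo_tool", "arguments": {
  "plan": [
    [1, [-1.0, -1.4, 0], [0, 0, 1.3]],
    [1, [-1.0, -1.4, 0], [0, 0, 0]],
    [1, [-1.0, -1.4, 0], [0, 0, 0]],
    [1, [0, 0, 1.5], [0, 0, 0]],
    [1, [0, 0, 1.5], [0, 0, 0]],
    [1, [0, 0, 0], [0, 0, 0]],
    [1, [0, 0, 0], [0, 0, 0]]
  ]
}}

```text
time_s: 2.28
tool_pos: [0.546, 0.1677, 0.1852]
tool_rot: [-179.7, -0.3, 179.5]
force: [0.2, 0.1, 0.5]
grip_width: 0.0871
```

```bash
python3 - <<'E'
from h import *
T=env.read_camera("top");S=env.read_camera("side")
p=env.get_obs()["tool_pos"]
print(p,env.get_obs()["tool_rot"],proj(T,[p,[.544,.173,.14]]),proj(S,[p,[.544,.173,.14]]))
a=T["image"][150:250,158:258]; b=S["image"][210:310,220:320]
cv2.imwrite("pics/c1.png",cv2.resize(np.hstack([a,b]),None,fx=4,fy=4,interpolation=2))
E
```

```text
[0.54601779 0.16800194 0.18553866] [-179.69734139   -0.26517244  179.53849338] [[205.62793109 191.70228821]
 [207.27363182 199.37358096]] [[270.56264975 261.67864929]
 [272.07337874 278.41546604]]
```

View pics/c1.png

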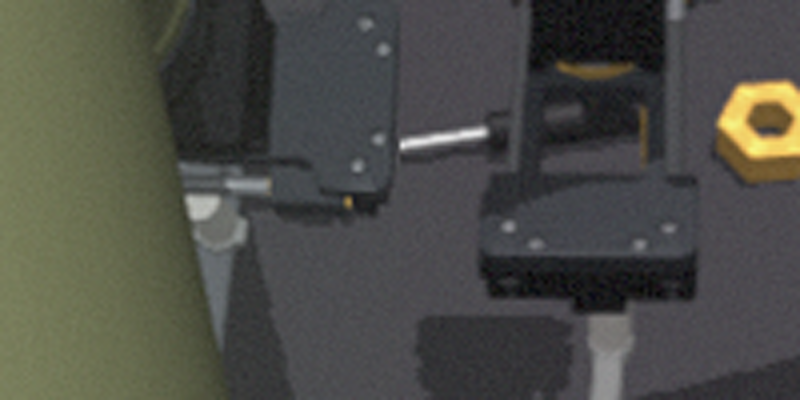

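The left half is the top view, with the grip under the open jaws. The right half is the side view, with the fingers in line above the grip at about (610, 330). I'll go down and close.

{"name": "servo_tool", "arguments": {
  "plan": [
    [1, [0.2, 0.5, 1.0], [0, 0, 0]],
    [1, [0, 0, 2.0], [0, 0, 0]],
    [1, [0, 0, 2.0], [0, 0, 0]],
    [1, [0, 0, 2.0], [0, 0, 0]],
    [1, [0, 0, 1.0], [0, 0, 0]],
    [1, [0, 0, 0.5], [0, 0, 0]],
    [1, [0, 0, 0], [0, 0, 0]]
  ]
}}

```text
time_s: 2.97
tool_pos: [0.5448, 0.1799, 0.1004]
tool_rot: [180.0, 0.2, 179.9]
force: [-0.4, -0.2, 0.1]
grip_width: 0.0869
```

{"name": "servo_tool", "arguments": {
  "plan": [
    [1, [0.1, -0.6, 0.1], [0, 0, 0]],
    [0.6, [0, 0, 0], [0, 0, 0]],
    [0.3, [0, 0, 0], [0, 0, 0]],
    [0, [0, 0, 0], [0, 0, 0]],
    [0, [0, 0, 0], [0, 0, 0]],
    [0, [0, 0, 0], [0, 0, 0]],
    [0, [0, 0, 0], [0, 0, 0]],
    [0, [0, 0, 0], [0, 0, 0]],
    [0, [0, 0, 0], [0, 0, 0]],
    [0, [0, 0, 0], [0, 0, 0]]
  ],
  "force": 40
}}

```text
time_s: 3.8
tool_pos: [0.5469, 0.1746, 0.1047]
tool_rot: [179.7, 0.6, 179.9]
force: [0.4, -0.6, 0.0]
grip_width: 0.035
```

{"name": "servo_tool", "arguments": {
  "plan": [
    [0, [0.3, -0.1, 0.6], [0, -0.6, 0]],
    [0, [0, 0, 0], [0, 0, 0]],
    [0, [0, 0, 0], [0, 0, 0]],
    [0, [0, 0, 0], [0, 0, 0]],
    [0, [0, 0, 0], [0, 0, 0]],
    [0, [0, 0, 0], [0, 0, 0]]
  ]
}}

```text
time_s: 4.3
tool_pos: [0.5446, 0.1733, 0.0988]
tool_rot: [179.8, 1.2, 179.9]
force: [-0.6, 0.5, -0.2]
grip_width: 0.0193
```

Grip closed at 19.3 mm, which matches the sleeve. Now the first 50° clockwise, to see how well the arm follows.

{"name": "servo_tool", "arguments": {
  "plan": [
    [0, [0.95, 0.15, 0], [0, 1.0, 0]],
    [0, [0.91, 0.31, 0], [0, 0, 0]],
    [0, [0.84, 0.46, 0], [0, 0, 0]],
    [0, [0.75, 0.6, 0], [0, 0, 0]],
    [0, [0.63, 0.72, 0], [0, 0, 0]]
  ]
}}

```text
time_s: 4.72
tool_pos: [0.5075, 0.191, 0.0984]
tool_rot: [-179.9, 0.8, 179.5]
force: [3.4, -3.8, -2.7]
grip_width: 0.0192
```

```bash
cat > st.py <<'E'
from h import *
o=env.get_obs();p=o["tool_pos"]
R=cv2.Rodrigues(np.zeros(3))[0]
from scipy.spatial.transform import Rotation as Ro
g=p-Ro.from_euler('xyz',o["tool_rot"],degrees=True).as_matrix()[:,2]*.019
d=g[:2]-[.5475,.2275]
phi=np.degrees(np.arctan2(d[1],d[0]))
print("t",o["time_s"],"grasp",g.round(4),"r",np.hypot(*d).round(4),"turned",((-93.7-phi)%360).round(1),"rot",o["tool_rot"].round(2),"F",o["force"].round(1),"w",o["grip_width"].round(4), "q",o["qpos"].round(0))
E
python3 st.py
```

```text
Traceback (most recent call last):
  File "st.py", line 8, in <module>
    print("t",o["time_s"],"grasp",g.round(4),"r",np.hypot(*d).round(4),"turned",((-93.7-phi)%360).round(1),"rot",o["tool_rot"].round(2),"F",o["force"].round(1),"w",o["grip_width"].round(4), "q",o["qpos"].round(0))
                                                                                                                                                                    ^^^^^^^^^^^^^^^^^^^^^
AttributeError: 'float' object has no attribute 'round'
```

{"name": "servo_tool", "arguments": {
  "plan": [
    [0, [0.58, 0.77, 0.03], [0, 0.6, 0]],
    [0, [0.44, 0.86, 0.03], [0, 0, 0]],
    [0, [0.28, 0.92, 0.03], [0, 0, 0]],
    [0, [0.12, 0.95, 0.03], [0, 0, 0]],
    [0, [-0.05, 0.96, 0.03], [0, 0, 0]],
    [0, [-0.22, 0.94, 0.03], [0, 0, 0]],
    [0, [-0.38, 0.88, 0.03], [0, 0, 0]],
    [0, [-0.52, 0.81, 0.03], [0, 0, 0]],
    [0, [-0.65, 0.7, 0.03], [0, 0, 0]],
    [0, [-0.77, 0.58, 0.03], [0, 0, 0]]
  ]
}}

```text
time_s: 5.55
tool_pos: [0.5153, 0.2731, 0.0969]
tool_rot: [-179.1, -0.0, 179.5]
force: [-1.1, -6.0, 2.9]
grip_width: 0.0191
```

```bash
sed -i 's/o\["grip_width"\].round(4)/round(float(o["grip_width"]),4)/' st.py; python3 st.py
```

```text
t 5.55 grasp [0.5153 0.2734 0.1159] r 0.0561 turned 141.3 rot [-1.7906e+02 -3.0000e-02  1.7949e+02] F [-1.1 -6.   2.9] w 0.0191 q [-39.  16.  10. 101.  -2.  63.  60.]
```

{"name": "servo_tool", "arguments": {
  "plan": [
    [0, [-0.83, 0.48, 0], [-0.9, 0, 0]],
    [0, [-0.9, 0.33, 0], [0, 0, 0]],
    [0, [-0.95, 0.17, 0], [0, 0, 0]],
    [0, [-0.5, 0.04, 0], [0, 0, 0]],
    [0, [0, 0, 0], [0, 0, 0]],
    [0, [0, 0, 0], [0, 0, 0]],
    [0, [0, 0, 0], [0, 0, 0]]
  ]
}}

```text
time_s: 6.13
tool_pos: [0.5396, 0.283, 0.0967]
tool_rot: [-179.4, -1.0, 179.7]
force: [3.0, -3.8, -1.3]
grip_width: 0.0188
```

```bash
python3 st.py
```

```text
t 6.1333 grasp [0.54   0.2831 0.1157] r 0.0562 turned 168.6 rot [-179.4    -1.03  179.67] F [ 3.  -3.8 -1.3] w 0.0188 q [-38.  19.  10.  97.  -4.  65.  62.]
```

{"name": "servo_tool", "arguments": {
  "plan": [
    [0, [-0.65, 0.02, 0], [-0.4, -1.0, 0]],
    [0, [-0.65, 0, 0], [0, 0, 0]],
    [0, [0, 0, 0], [0, 0, 0]],
    [0, [0, 0, 0], [0, 0, 0]],
    [0, [0, 0, 0], [0, 0, 0]],
    [0, [0, 0, 0], [0, 0, 0]]
  ]
}}

```text
time_s: 6.63
tool_pos: [0.5484, 0.2835, 0.0967]
tool_rot: [-179.8, -0.3, 179.8]
force: [1.1, -4.6, -1.3]
grip_width: 0.0192
```

```bash
python3 st.py
python3 - <<'E'
from h import *
T=env.read_camera("top");S=env.read_camera("side")
a=T["image"][130:270,80:240]; b=S["image"][220:360,200:360]
cv2.imwrite("pics/c2.png",cv2.resize(np.hstack([a,b]),None,fx=2.5,fy=2.5,interpolation=2))
E
```

```text
t 6.6333 grasp [0.5485 0.2836 0.1157] r 0.0561 turned 177.3 rot [-179.81   -0.29  179.76] F [ 1.1 -4.6 -1.3] w 0.0192 q [-38.  20.  10.  97.  -4.  64.  63.]
```

View pics/c2.png

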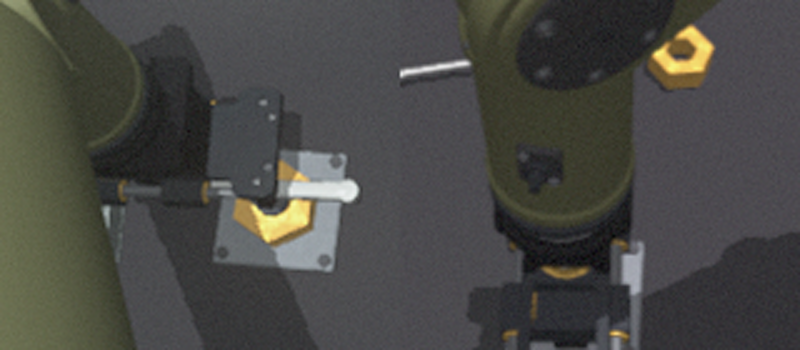

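The free end of the bar now points to −y, with its ball at about (220, 206), which confirms the half turn. A last nudge and a pause, then a quarter turn back.

{"name": "servo_tool", "arguments": {
  "plan": [
    [0, [-0.35, 0, 0], [0, 0, 0]],
    [0, [0, 0, 0], [0, 0, 0]],
    [0, [0, 0, 0], [0, 0, 0]],
    [0, [0, 0, 0], [0, 0, 0]],
    [0, [0, 0, 0], [0, 0, 0]],
    [0, [0, 0, 0], [0, 0, 0]],
    [0, [0, 0, 0], [0, 0, 0]]
  ]
}}

```text
time_s: 7.32
tool_pos: [0.5501, 0.2835, 0.0966]
tool_rot: [-179.8, -0.5, 179.8]
force: [0.5, -3.3, -0.4]
grip_width: 0.0192
```

```bash
python3 st.py
python3 - <<'E'
from h import *
T=env.read_camera("top"); p=at(T,219.6,205.8,.084)[:2]; d=p-[.5475,.2275]
print(p, 180-(np.degrees(np.arctan2(d[1],d[0]))%360-360+93.7+180)+0)
E
```

```text
t 7.3167 grasp [0.5503 0.2836 0.1156] r 0.0562 turned 179.2 rot [-179.76   -0.53  179.8 ] F [ 0.5 -3.3 -0.4] w 0.0192 q [-38.  20.  10.  96.  -4.  65.  63.]
[0.54580182 0.15923567] -2.274971738683348
```

{"name": "servo_tool", "arguments": {
  "plan": [
    [0, [0.96, -0.02, 0], [0, 0, 0]],
    [0, [0.94, -0.19, 0], [0, 0, 0]],
    [0, [0.89, -0.35, 0], [0, 0, 0]],
    [0, [0.82, -0.5, 0], [0, 0, 0]],
    [0, [0.72, -0.63, 0], [0, 0, 0]],
    [0, [0.6, -0.75, 0], [0, 0, 0]],
    [0, [0.46, -0.84, 0], [0, 0, 0]],
    [0, [0.31, -0.91, 0], [0, 0, 0]],
    [0, [0.15, -0.95, 0], [0, 0, 0]],
    [0, [0, 0, 0], [0, 0, 0]],
    [0, [0, 0, 0], [0, 0, 0]],
    [0, [0, 0, 0], [0, 0, 0]]
  ]
}}

```text
time_s: 8.37
tool_pos: [0.4953, 0.2448, 0.0976]
tool_rot: [178.9, 0.7, -179.8]
force: [0.8, 2.4, -2.0]
grip_width: 0.0194
```

```bash
python3 st.py
```

```text
t 8.3667 grasp [0.4951 0.2444 0.1166] r 0.0551 turned 104.2 rot [ 178.86    0.71 -179.78] F [ 0.8  2.4 -2. ] w 0.0194 q [-38.  11.  10. 107.  -3.  61.  64.]
```

{"name": "servo_tool", "arguments": {
  "plan": [
    [0, [0.2, -0.85, 0], [1.0, 0.5, 0]],
    [0, [0.08, -0.9, 0], [0, 0, 0]],
    [0, [0, 0, 0], [0, 0, 0]],
    [0, [0, 0, 0], [0, 0, 0]],
    [0, [0, 0, 0], [0, 0, 0]],
    [0, [0, 0, 0], [0, 0, 0]],
    [0, [0, 0, 0], [0, 0, 0]],
    [0, [0, 0, 0], [0, 0, 0]]
  ]
}}

```text
time_s: 9.03
tool_pos: [0.4927, 0.23, 0.0978]
tool_rot: [179.8, 0.2, -179.7]
force: [1.1, 0.6, -0.1]
grip_width: 0.0188
```

```bash
python3 st.py
```

```text
t 9.0333 grasp [0.4927 0.2299 0.1168] r 0.0549 turned 88.9 rot [ 1.7976e+02  1.6000e-01 -1.7970e+02] F [ 1.1  0.6 -0.1] w 0.0188 q [-37.  11.  10. 108.  -2.  62.  65.]
```

{"name": "servo_tool", "arguments": {
  "plan": [
    [0, [-0.13, 0.95, 0.02], [0, 0, 0]],
    [0, [-0.3, 0.91, 0.02], [0, 0, 0]],
    [0, [-0.45, 0.85, 0.02], [0, 0, 0]],
    [0, [-0.59, 0.76, 0.02], [0, 0, 0]],
    [0, [-0.71, 0.64, 0.02], [0, 0, 0]],
    [0, [-0.81, 0.51, 0.02], [0, 0, 0]],
    [0, [-0.89, 0.36, 0.02], [0, 0, 0]],
    [0, [-0.94, 0.2, 0.02], [0, 0, 0]],
    [0, [-0.96, 0.03, 0.02], [0, 0, 0]]
  ]
}}

```text
time_s: 9.78
tool_pos: [0.5432, 0.2833, 0.0966]
tool_rot: [-179.7, -1.1, -179.6]
force: [-4.3, -2.2, 4.2]
grip_width: 0.019
```

```bash
python3 st.py
```

```text
t 9.7833 grasp [0.5436 0.2833 0.1156] r 0.056 turned 172.3 rot [-179.73   -1.08 -179.63] F [-4.3 -2.2  4.2] w 0.019 q [-38.  20.  10.  97.  -4.  65.  63.]
```

{"name": "servo_tool", "arguments": {
  "plan": [
    [0, [-0.96, -0.02, 0], [-0.3, -1.0, 0]],
    [0, [-0.94, -0.18, 0], [0, 0, 0]],
    [0, [-0.9, -0.34, 0], [0, 0, 0]],
    [0, [-0.82, -0.49, 0], [0, 0, 0]],
    [0, [-0.72, -0.63, 0], [0, 0, 0]],
    [0, [-0.6, -0.75, 0], [0, 0, 0]],
    [0, [-0.47, -0.84, 0], [0, 0, 0]],
    [0, [-0.31, -0.91, 0], [0, 0, 0]],
    [0, [-0.15, -0.95, 0], [0, 0, 0]],
    [0, [0, 0, 0], [0, 0, 0]],
    [0, [0, 0, 0], [0, 0, 0]],
    [0, [0, 0, 0], [0, 0, 0]]
  ]
}}

```text
time_s: 10.78
tool_pos: [0.6023, 0.2385, 0.0954]
tool_rot: [179.6, -1.1, -179.3]
force: [-4.7, -0.2, 5.4]
grip_width: 0.0191
```

```bash
python3 st.py
```

```text
t 10.7833 grasp [0.6027 0.2384 0.1144] r 0.0563 turned 255.1 rot [ 179.65   -1.14 -179.34] F [-4.7 -0.2  5.4] w 0.0191 q [-32.  24.  11.  91.  -6.  66.  71.]
```

{"name": "servo_tool", "arguments": {
  "plan": [
    [0, [-0.1, -0.9, 0], [0.3, -1.1, 0.6]],
    [0, [0.0, -0.95, 0], [0, 0, 0]],
    [0, [0, 0, 0], [0, 0, 0]],
    [0, [0, 0, 0], [0, 0, 0]],
    [0, [0, 0, 0], [0, 0, 0]],
    [0, [0, 0, 0], [0, 0, 0]],
    [0, [0, 0, 0], [0, 0, 0]],
    [0, [0, 0, 0], [0, 0, 0]]
  ]
}}

```text
time_s: 11.45
tool_pos: [0.6032, 0.2264, 0.0955]
tool_rot: [179.7, -0.1, -179.7]
force: [-4.5, -0.4, 4.4]
grip_width: 0.0193
```

```bash
python3 st.py
```

```text
t 11.45 grasp [0.6032 0.2263 0.1145] r 0.0557 turned 267.5 rot [ 1.7969e+02 -7.0000e-02 -1.7972e+02] F [-4.5 -0.4  4.4] w 0.0193 q [-32.  23.  11.  93.  -5.  65.  71.]
```

{"name": "servo_tool", "arguments": {
  "plan": [
    [0, [0, -0.35, 0], [0, 0, 0]],
    [0, [0, 0, 0], [0, 0, 0]],
    [0, [0, 0, 0], [0, 0, 0]],
    [0, [0, 0, 0], [0, 0, 0]],
    [0, [0, 0, 0], [0, 0, 0]],
    [0, [0, 0, 0], [0, 0, 0]]
  ]
}}

```text
time_s: 11.95
tool_pos: [0.6031, 0.2248, 0.0955]
tool_rot: [179.5, -0.0, -179.6]
force: [-3.4, 0.1, 3.4]
grip_width: 0.0189
```

```bash
python3 st.py
```

```text
t 11.95 grasp [0.6031 0.2247 0.1145] r 0.0557 turned 269.2 rot [ 1.7955e+02 -5.0000e-02 -1.7964e+02] F [-3.4  0.1  3.4] w 0.0189 q [-32.  23.  11.  93.  -5.  65.  72.]
```

{"name": "servo_tool", "arguments": {
  "plan": [
    [0, [0.02, 0.96, 0], [0, 0, 0]],
    [0, [0.19, 0.94, 0], [0, 0, 0]],
    [0, [0.35, 0.89, 0], [0, 0, 0]],
    [0, [0.5, 0.82, 0], [0, 0, 0]],
    [0, [0.63, 0.72, 0], [0, 0, 0]],
    [0, [0.75, 0.6, 0], [0, 0, 0]],
    [0, [0.84, 0.46, 0], [0, 0, 0]],
    [0, [0.91, 0.31, 0], [0, 0, 0]],
    [0, [0.95, 0.15, 0], [0, 0, 0]],
    [0, [0.9, 0.05, 0], [0, 0, 0]],
    [0, [0, 0, 0], [0, 0, 0]],
    [0, [0, 0, 0], [0, 0, 0]],
    [0, [0, 0, 0], [0, 0, 0]]
  ]
}}

```text
time_s: 13.03
tool_pos: [0.56, 0.2821, 0.0966]
tool_rot: [179.6, 2.4, 179.7]
force: [0.6, -1.7, 2.3]
grip_width: 0.0189
```

```bash
python3 st.py
```

```text
t 13.0333 grasp [0.5592 0.282  0.1156] r 0.0558 turned 188.5 rot [179.63   2.35 179.7 ] F [ 0.6 -1.7  2.3] w 0.0189 q [-38.  19.  10.  98.  -3.  61.  62.]
```

{"name": "servo_tool", "arguments": {
  "plan": [
    [0, [0.6, 0.03, 0], [0, 2.0, 0]],
    [0, [0.6, 0, 0], [0, 0, 0]],
    [0, [0, 0, 0], [0, 0, 0]],
    [0, [0, 0, 0], [0, 0, 0]],
    [0, [0, 0, 0], [0, 0, 0]],
    [0, [0, 0, 0], [0, 0, 0]],
    [0, [0, 0, 0], [0, 0, 0]],
    [0, [0, 0, 0], [0, 0, 0]]
  ]
}}

```text
time_s: 13.7
tool_pos: [0.5516, 0.2833, 0.0966]
tool_rot: [179.5, 0.6, 179.6]
force: [-1.0, -1.7, 2.2]
grip_width: 0.0192
```

```bash
python3 st.py
```

```text
t 13.7 grasp [0.5514 0.2831 0.1156] r 0.0558 turned 180.3 rot [179.5    0.61 179.62] F [-1.  -1.7  2.2] w 0.0192 q [-38.  19.  10.  97.  -4.  63.  63.]
```

{"name": "servo_tool", "arguments": {
  "plan": [
    [0, [-0.95, -0.15, 0.02], [0, 0.5, 0]],
    [0, [-0.91, -0.31, 0.02], [0, 0, 0]],
    [0, [-0.84, -0.47, 0.02], [0, 0, 0]],
    [0, [-0.75, -0.6, 0.02], [0, 0, 0]],
    [0, [-0.63, -0.72, 0.02], [0, 0, 0]],
    [0, [-0.49, -0.82, 0.02], [0, 0, 0]],
    [0, [-0.34, -0.9, 0.02], [0, 0, 0]],
    [0, [-0.18, -0.94, 0.02], [0, 0, 0]],
    [0, [-0.02, -0.96, 0.02], [0, 0, 0]]
  ]
}}

```text
time_s: 14.45
tool_pos: [0.5999, 0.2436, 0.0962]
tool_rot: [178.1, 0.1, -179.3]
force: [4.5, 6.9, -1.9]
grip_width: 0.0191
```

```bash
python3 st.py
```

```text
t 14.45 grasp [0.5999 0.243  0.1152] r 0.0547 turned 249.8 rot [ 1.7814e+02  7.0000e-02 -1.7932e+02] F [ 4.5  6.9 -1.9] w 0.0191 q [-32.  22.  11.  93.  -6.  64.  71.]
```

{"name": "servo_tool", "arguments": {
  "plan": [
    [0, [-0.18, -0.94, 0.02], [1.5, 0, 0.5]],
    [0, [-0.02, -0.96, 0.02], [0, 0, 0]],
    [0, [0.15, -0.95, 0.02], [0, 0, 0]],
    [0, [0.31, -0.91, 0.02], [0, 0, 0]],
    [0, [0.47, -0.84, 0.02], [0, 0, 0]],
    [0, [0.6, -0.75, 0.02], [0, 0, 0]],
    [0, [0.72, -0.63, 0.02], [0, 0, 0]],
    [0, [0.82, -0.49, 0.02], [0, 0, 0]],
    [0, [0.9, -0.34, 0], [0, 0, 0]]
  ]
}}

```text
time_s: 15.2
tool_pos: [0.5678, 0.1766, 0.0948]
tool_rot: [179.0, 1.1, -179.8]
force: [2.9, 4.7, -0.4]
grip_width: 0.0193
```

```bash
python3 st.py
```

```text
t 15.2 grasp [0.5674 0.1763 0.1138] r 0.0549 turned 335.1 rot [ 179.01    1.11 -179.75] F [ 2.9  4.7 -0.4] w 0.0193 q [-30.  16.  12. 102.  -5.  61.  74.]
```

{"name": "servo_tool", "arguments": {
  "plan": [
    [0, [0.9, -0.26, 0.01], [0.5, 1.0, 0]],
    [0, [0.8, -0.1, 0], [0, 0, 0]],
    [0, [0.6, 0, 0], [0, 0, 0]],
    [0, [0.5, 0.02, 0], [0, 0, 0]],
    [0, [0.5, 0.03, 0], [0, 0, 0]],
    [0, [0.5, 0.03, 0], [0, 0, 0]]
  ]
}}

```text
time_s: 15.7
tool_pos: [0.5426, 0.1732, 0.0949]
tool_rot: [179.0, 2.4, -179.9]
force: [19.6, 6.4, -14.4]
grip_width: 0.019
```

```bash
python3 st.py
```

```text
t 15.7 grasp [0.5418 0.1729 0.1138] r 0.0549 turned 2.3 rot [ 178.99    2.44 -179.94] F [ 19.6   6.4 -14.4] w 0.019 q [-31.  12.  12. 106.  -3.  59.  72.]
```

{"name": "servo_tool", "arguments": {
  "plan": [
    [0, [0.4, 0.03, 0], [0, 1.0, 0]],
    [0, [0.4, 0, 0], [0, 0, 0]],
    [0, [0, 0, 0], [0, 0, 0]],
    [0, [0, 0, 0], [0, 0, 0]],
    [0, [0, 0, 0], [0, 0, 0]],
    [0, [0, 0, 0], [0, 0, 0]]
  ]
}}

```text
time_s: 16.2
tool_pos: [0.5442, 0.1728, 0.0944]
tool_rot: [178.7, 3.0, 180.0]
force: [3.9, 4.2, -1.1]
grip_width: 0.0192
```

```bash
python3 st.py
```

```text
t 16.2 grasp [0.5432 0.1724 0.1134] r 0.0553 turned 0.8 rot [178.68   3.01 179.96] F [ 3.9  4.2 -1.1] w 0.0192 q [-31.  12.  12. 107.  -3.  58.  72.]
```

At the stop: 20 N of resistance with no further turning, and the grip back where it started. Now I'll release.

{"name": "servo_tool", "arguments": {
  "plan": [
    [0.6, [0, 0, 0], [0, 0, 0]],
    [0.6, [0, 0, 0], [0, 0, 0]],
    [0.6, [0, 0, 0], [0, 0, 0]],
    [0.6, [0, 0, 0], [0, 0, 0]],
    [0.6, [0, 0, 0], [0, 0, 0]],
    [0.6, [0, 0, 0], [0, 0, 0]],
    [0.6, [0, 0, 0], [0, 0, 0]]
  ]
}}

```text
time_s: 16.78
tool_pos: [0.5379, 0.1649, 0.0909]
tool_rot: [179.1, 2.4, 179.7]
force: [0.3, 0.4, -0.2]
grip_width: 0.0507
```

```bash
python3 st.py
```

```text
t 16.7833 grasp [0.5371 0.1646 0.1099] r 0.0637 turned 5.7 rot [179.14   2.37 179.72] F [ 0.3  0.4 -0.2] w 0.0507 q [-31.  12.  12. 107.  -3.  59.  72.]
```

{"name": "servo_tool", "arguments": {
  "plan": [
    [0.7, [-0.5, 0.8, -0.5], [0, 2.0, 0]],
    [0.7, [0, 0, -1.5], [0, 0, 0]],
    [0.7, [0, 0, -2.5], [0, 0, 0]],
    [0.7, [0, 0, -2.5], [0, 0, 0]],
    [0.7, [0, 0, -2.5], [0, 0, 0]],
    [0.7, [0, 0, -2.5], [0, 0, 0]],
    [0.7, [0, 0, -1.0], [0, 0, 0]],
    [0.7, [1.9, 2.7, 0], [0, 0, 0]],
    [0.7, [1.9, 2.7, 0], [0, 0, 0]],
    [0.7, [1.9, 2.7, 0], [0, 0, 0]],
    [0.7, [1.9, 2.7, 0], [0, 0, 0]],
    [0.7, [1.9, 2.7, 0], [0, 0, 0]],
    [0.7, [1.9, 2.7, 0], [0, 0, 0]],
    [0.7, [1.9, 2.7, 0], [0, 0, 0]],
    [0.7, [1.9, 2.7, 0], [0, 0, 0]],
    [0.7, [1.9, 2.7, 0], [0, 0, 0]],
    [0.7, [1.9, 2.7, 0], [0, 0, 0]],
    [0.7, [1.9, 2.7, 0], [0, 0, 0]],
    [0.7, [1.0, 1.5, 0], [0, 0, 0]],
    [0.7, [0, 0, 0], [0, 0, 0]]
  ]
}}

```text
time_s: 18.45
tool_pos: [0.3148, 0.4903, 0.2179]
tool_rot: [179.9, -0.4, 179.0]
force: [-0.1, 0.3, -0.0]
grip_width: 0.0612
```

```bash
python3 st.py
python3 - <<'E'
from h import *
for n,(x,y) in dict(top=(135,170),side=(220,260)).items():
    im=env.read_camera(n)["image"]; cv2.imwrite(f"pics/{n}9.png",im)
    if n=="top": a=im[170:270,135:235]; b2=im[190:290,340:440]
    else: b=im[255:355,220:320]
h=lambda i:cv2.resize(i,(400,400),interpolation=2)
o=cv2.imread("pics/top0.png")[190:290,340:440]
m=np.vstack([np.hstack([h(a),h(b)]),cv2.resize(np.hstack([o,b2]),(800,400))[:200*2]])
cv2.imwrite("pics/c3.png",cv2.resize(m,(600,600)))
print("other diff",cv2.absdiff(o,b2).max(), cv2.absdiff(o,b2).mean())
E
```

```text
t 18.45 grasp [0.315  0.4902 0.2369] r 0.3509 turned 134.8 rot [179.89  -0.45 179.01] F [-0.1  0.3 -0. ] w 0.0612 q [-55.  11.  -5.  93.   0.  76.  29.]
other diff 12 2.2611666666666665
```

View pics/c3.png

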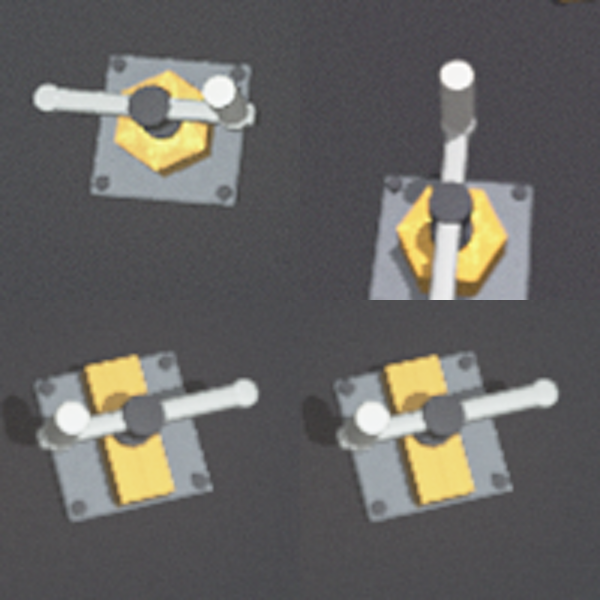

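Upper row: the bar is back at its starting direction, a little lower, with the grip at about (208, 201). Lower row: the other tap before and after, unchanged. One numeric check of the final angle before I hand in.

```bash
python3 - <<'E'
from h import *
T=env.read_camera("top");S=env.read_camera("side")
def cen(f,x,y,w=9):
    i=cv2.imread(f,0)[y-w:y+w,x-w:x+w]; m=cv2.moments((i>215).astype(np.uint8)); return np.array([x-w+m["m10"]/m["m00"],y-w+m["m01"]/m["m00"]])
for n,c,x,y in(("top",T,208,200),("side",S,272,279)):
    a=cen(f"pics/{n}0.png",x,y);b=cen(f"pics/{n}9.png",x,y)
    p=at(c,*a,.14);q=at(c,*b,.136);print(n,a,b,p.round(4),q.round(4),"shift mm",((q-p)*1000).round(1))
E
```

```text
top [205.69911504 201.34513274] [206.10280374 201.62616822] [0.5403 0.1756 0.14  ] [0.5408 0.1756 0.136 ] shift mm [ 0.5  0.  -4. ]
side [271.75       278.44444444] [271.7260274  279.78082192] [0.5446 0.1731 0.14  ] [0.5447 0.1734 0.136 ] shift mm [ 0.1  0.3 -4. ]
```

The grip has moved less than 0.5 mm from its starting point (under 0.6°), assuming the 4 mm drop, and both cameras agree. Handing in.

```bash
python3 -c "
from cell import env
print(env.get_obs()['time_s'], env.sign_off())"
```

```text
the job is handed in; nothing more can be done
18.65 None
```

The tap in the six-sided blank is run down and home, and the job was handed in at 18.65 s of the 72 s allowed.

**Turns:** I went by the gripper's position, counting clockwise from the start: 179°, back to 89°, on to 269°, back to 180°, then to the stop. I paused about half a second at each change of direction. Each half turn was made in two or three moves, with short extra stops on the way.

**Home:** The end stop held against about 20 N with no further turning. After release, both cameras put the grip within about 0.5 mm of its starting point. That calculation assumed the 4 mm drop, and I did not look at the collar contact directly.

**Other checks:**
- The other tap looks the same before and after in the top camera; image differences are at noise level.
- The gripper let go and stands clear of everything, reading about zero force.
- One calculation disagreed: my angle from the bar's free end after the first half turn printed −2.3°. I put that down to the formula and did not rerun it; the picture and the gripper position both showed the half turn.

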